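# Reject off the belt, belt lever to its setting

### The job

The belt is stopped because one of the three black housings on it is a reject: it has a corner missing. Lay it in the shallow grey tray beside the belt, turned over so that its printed face lies flat on the tray floor (nobody will then take it for a good one), and leave the two good housings, the bottle and the tub where they stand. Then swing the belt-speed lever until it is in line with the black setting pointer on its quadrant, without shifting the pointer, and let go.

Things in the scene. Friction and masses are not known exactly. Their poses are not given: they have to be found in the camera images.
- housing_a: the reject: moulded black plastic housing, a block 84 (x) x 56 (y) x 44 (z) mm, 0.14 kg, standing on the belt with its white-printed face up; origin at the centre of its underside, z towards the printed face. One corner is missing through the full height: x below -16 mm with y above +6 mm (26 x 22 mm) is gone; from x = -16 to +42 mm it is the full 56 mm wide
- housing_a_center (a point): centre of the reject's block, 22 mm above the centre of its underside (the missing corner not counted)
- housing_b: good housing, complete: moulded black plastic housing, a block 84 (x) x 56 (y) x 44 (z) mm, 0.14 kg, standing on the belt with its white-printed face up; origin at the centre of its underside, z towards the printed face
- housing_c: good housing, complete: moulded black plastic housing, a block 84 (x) x 56 (y) x 44 (z) mm, 0.14 kg, standing on the belt with its white-printed face up; origin at the centre of its underside, z towards the printed face
- belt: stopped green conveyor belt, a fixed slab 620 (x) x 320 (y) mm, its top 10 mm above the table; origin under its centre, at table height
- tray: shallow open grey plastic tray, fixed on the table beside the belt, 230 (x) x 200 (y) x 28 (z) mm outside, walls and floor 4 mm thick; origin at the centre of its underside (the inner floor is 4 mm above)
- control: grey belt-speed control box with a marked quadrant on top, fixed on the table on the other side of the belt, 170 (x) x 220 (y) x 50 (z) mm; origin at the centre of its underside
- lever_hinge (a point): point on the lever's upright hinge axis, at the height of the knob's top, 120 mm above the table; the axis passes 60 mm from the box's centre on its +x side. The pointer turns about the same axis
- lever (a joint): angle of the belt-speed lever about the upright hinge, rad, positive anticlockwise seen from above; 0 when it points along the box's -x; range -0.95 to 0.95; stays where left (about 2 N at the knob). A flat steel arm 14 mm wide, 14 to 22 mm above the box top, with an upright black rubber knob at its end
- lever_knob (a point): top centre of the lever's upright knob (diameter 24 mm, 48 mm tall, from 72 to 120 mm above the table), 95 mm from the hinge axis; the point's -x axis points outward along the lever
- pointer (a joint): angle of the setting pointer about the same hinge and counted the same way as the lever; the lever is in line when both angles are equal. Stiff; must not be moved
- pointer_tip (a point): outer end of the flat black setting pointer, 134 mm from the hinge axis, 59 mm above the table, on top of its end block (24 x 6 x 8 mm, beyond the knob); the point's -x axis points outward along the pointer
- bottle: clear plastic bottle, 54 mm across, 140 mm tall, standing on the table beyond the belt's side; origin at the centre of its underside; to be left alone
- tub: white plastic ink tub, 90 mm across, 110 mm tall, standing on the table; origin at the centre of its underside; to be left alone
Mind the look-alikes: they are no part of the job. Leave any blue or yellow look-alike of the housing_a alone.

How it is judged:
By the outcome, as a careful person would: the job done as asked, in the order asked, and still so for the second after the job is handed in, with the robot touching nothing.
It also fails if it takes over 72 s, if anything falls off the work surface, if the arm or the gripper's body presses on something with over 40 N, if the wrist force passes 120 N, or if a joint passes its speed limit or range.

### The arm

A 7-joint arm with a two-finger parallel gripper is mounted at the origin on the work surface. World frame = base frame: x ahead of the robot, y to its left, z up, the work surface at z = 0. Lengths are in m, angles in rad, forces in N, time in s.
With the tool pointing down it reaches from about 0.425 to 0.95 m from the base axis. Payload 4.7 kg.
Tool frame: the origin (TCP) lies on the centre line of the jaws, within the pads' length; the fingertips stand robot.nose_length ahead of it and the grasp point (between the pads) lies 8 mm behind it (robot.nose_length is the distance from the TCP to the fingertips, in m); z points along the fingers, x is the direction in which the jaws open and shut, and the axes are right-handed (so a half turn about z gives the same grasp; the last joint's range is limited). The gripper opens to 85 mm and grips with 20 to 120 N. Pads are 22 mm wide; open, the fingers measure 114 mm over their backs; the gripper's body (76 mm by 85 mm) begins 54 mm behind the grasp point. The pads swing forward as they close: fully open they stand 13 mm farther back than shut.
Start: joints at [1.193, 0.469, -0.049, 1.532, 0.024, 1.141, -0.082], TCP at [0.231, -0.634, 0.242] pointing down, gripper open.
Joint ranges: [-2.59, 2.59], [-0.33, 1.99], [-1.39, 1.29], [0.1, 2.45], [-1.04, 4.18], [0.21, 1.99], [-2.66, 2.66]. Speed limits (rad/s): [2.57, 2.57, 3.14, 3.14, 3.14, 3.14, 3.14].

### API

Orientations are given as [roll, pitch, yaw] about the fixed x, y, z axes, in that order (R = Rz(yaw) Ry(pitch) Rx(roll)).
In Python, from plant import robot gives the robot as it stands. Calls block until the motion is done:
- robot.goto(position, orientation): joint-space move of the TCP to a pose.
- robot.move_straight(position, vel=0.15, attitude=None, contact_N=None): straight line of the TCP; attitude=None keeps the orientation; vel is the mean speed in m/s. With contact_N (N) it stops when the force on the tool has changed by that much, and returns True; else False.
- robot.move_joints(angles): joint-space move.
- robot.grip(opening, strength=None): opening from 0.0 (shut) to 1.0 (fully open); strength is the grip in N (None keeps the last); returns when the fingers have stopped.
- robot.sleep(seconds).
- robot.inverse_kinematics(position, orientation): joint angles nearest the present ones, or None.
- robot.sense(): the state.
- robot.grab_frame(name): name is "scene" or "top"; returns a dict with "image" (400x640x3 uint8, red, green, blue), "range_z" (400x640 float32, m along the optical axis (not along the pixel's ray), 0 where there is no reading), "fx", "fy", "cx", "cy" (pixels), "dist_coeffs" ([k1, k2, p1, p2, k3] as OpenCV has them; the pictures are not rectified), "R" (3x3) and "t" (3): a world point X has camera coordinates R X + t. Camera axes: x right, y down, z forward; pixel columns grow to the right and rows downward; lengths in m; the calibration is good to about 2 mm. A picture is of the moment at which its call begins.
A pose or a line that the arm cannot do raises robot.IKError and nothing moves.
- robot.close_job(): hands the job in, once; it reports no verdict.
The state is a dict: "t": time; "joint_pos": joint angles; "joint_velocities": joint speeds; "effort": joint torques, N m; "tcp_pos": TCP position; "tcp_rot": TCP orientation; "wrist_force": force on the tool from outside, world axes, zero at the start; "torque": the same for the moment, N m; "opening": opening from 0.0 (shut) to 1.0 (fully open).
Only numpy, scipy, OpenCV 4.12 (cv2) and the standard library are available. Lean on these libraries where they do the work, as an engineer would, in place of code of your own. Each camera call takes 0.05 s, during which the arm holds its last target. There are 200 camera calls.

## Working session

There is one attempt and no reset: what is moved stays moved. The work goes in short steps, each a Python script; the robot and the scene stay as the last script left them, time stands still between calls to the robot, and variables do not carry over. Pictures are saved under pics/ and viewed, about 8 in all and at most 12, crops included, and the job is handed in when it is done.

```bash
mkdir -p pics; ls; python3 - <<'E'
from plant import robot
import cv2,pickle
F={}
for n in("scene","top"):
    f=robot.grab_frame(n);F[n]=f
    cv2.imwrite(f"pics/{n}0.png",f["image"][:,:,::-1])
    print(n,f["fx"],f["fy"],f["cx"],f["cy"],f["dist_coeffs"],f["R"],f["t"])
pickle.dump(F,open("f0.pkl","wb"))
print(robot.nose_length,robot.sense())
E
```

```text
pics
scene 408.67364365924914 408.67364365924914 312.9183795775166 193.32438943423605 [0.03484551 0.         0.         0.         0.        ] [[-0.44342911  0.89620981  0.01336412]
 [ 0.54060328  0.27931452 -0.79355623]
 [-0.71492567 -0.34466125 -0.60835015]] [ 0.22666858 -0.21388866  1.51932325]
top 381.9934525666891 381.9934525666891 316.9815117024358 194.926258270489 [-0.05448023  0.          0.          0.          0.        ] [[-0.01012678 -0.99992128 -0.00740797]
 [-0.99070422  0.01103792 -0.1355851 ]
 [ 0.1356562   0.00596606 -0.99073801]] [0.02245057 0.54563834 1.13700542]
0.011 {'t': 0.1, 'joint_pos': array([ 1.19312121,  0.46938627, -0.04859695,  1.53356431,  0.02409847,
        1.14095162, -0.08229504]), 'joint_velocities': array([-0.00130679, -0.00203601,  0.00022925, -0.00285923,  0.00111424,
       -0.00031507, -0.00170922]), 'effort': array([ 4.61931213e-04, -5.11516929e+01, -4.71229444e-02, -2.38391608e+01,
        1.07572891e-02,  4.32715708e-03, -9.97896592e-07]), 'tcp_pos': array([ 0.23052932, -0.63389626,  0.24135345]), 'tcp_rot': array([ 3.14153769e+00,  1.72324438e-03, -1.22198636e+00]), 'wrist_force': array([-0.44626217, -0.39147273, -0.06028786]), 'torque': array([-0.02266872, -0.02692643, -0.02693142]), 'opening': 1.0011760735792687}
```

View pics/top0.png

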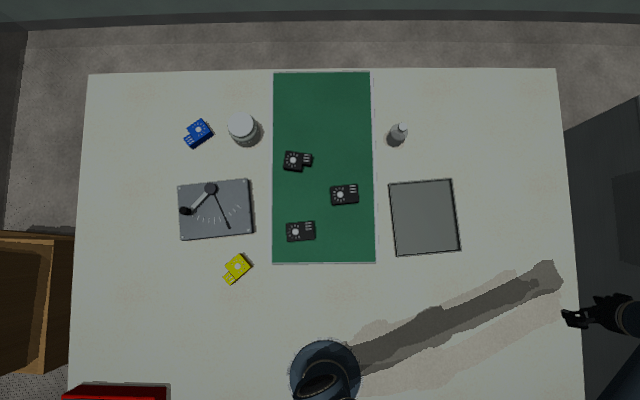

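View pics/scene0.png

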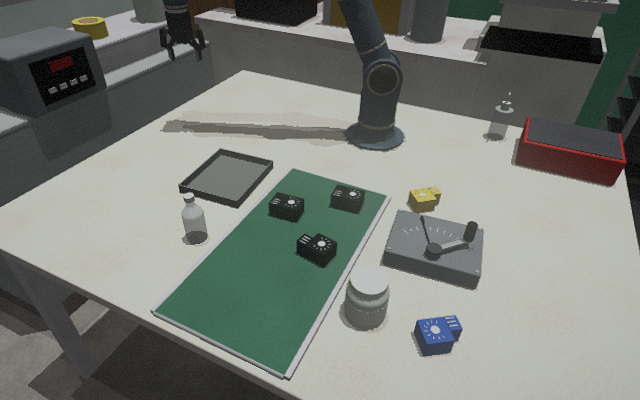

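The top view shows three black housings on the belt, at about (298,160), (344,194) and (300,231). There are also blue (198,133) and yellow (238,268) look-alikes off the belt. The lever knob is at (186,211), the hinge at (210,188), the pointer tip near (229,228) and the tray at (424,217). The housing at (298,160) looks notched, so I'll check all three in a close crop.

```bash
cat > h.py <<'E'
import numpy as np,cv2
def ray(f,uv):
    K=np.array([[f["fx"],0,f["cx"]],[0,f["fy"],f["cy"]],[0,0,1.]])
    p=cv2.undistortPoints(np.array(uv,float).reshape(-1,1,2),K,np.array(f["dist_coeffs"])).reshape(-1,2)
    d=np.c_[p,np.ones(len(p))]@f["R"]; return -f["R"].T@f["t"],d
def onplane(f,uv,z):
    c,d=ray(f,uv); return c+d*((z-c[2])/d[:,2])[:,None]
def proj(f,X):
    K=np.array([[f["fx"],0,f["cx"]],[0,f["fy"],f["cy"]],[0,0,1.]])
    return cv2.projectPoints(np.array(X,float).reshape(-1,1,3),cv2.Rodrigues(f["R"])[0],f["t"],K,np.array(f["dist_coeffs"]))[0].reshape(-1,2)
def cloud(f):
    h,w=f["range_z"].shape;v,u=np.mgrid[:h,:w]
    c,d=ray(f,np.c_[u.ravel(),v.ravel()]); return (c+d*f["range_z"].reshape(-1,1)).reshape(h,w,3)
E
python3 - <<'E'
import pickle,cv2,numpy as np
from h import *
F=pickle.load(open("f0.pkl","rb"));t=F["top"]["image"][:,:,::-1];s=F["scene"]["image"][:,:,::-1]
R=lambda im,k:cv2.resize(im,None,fx=k,fy=k,interpolation=cv2.INTER_CUBIC)
a=R(t[140:250,270:370],4); b=R(t[170:250,170:270],4); c=R(s[175:275,260:350],4)
out=np.zeros((560,800,3),np.uint8); 
out[:440,:400]=a; out[:320,400:800]=b
d=R(s[180:270,265:365],2.6)[:240,:]; out[320:320+d.shape[0],400:400+d.shape[1]]=d
cv2.imwrite("pics/crop1.png",np.clip(out*1.6,0,255).astype(np.uint8))
for n in F:
    P=cloud(F[n])
    for x0,x1,y0,y1,nm in([(270,325,145,175,'p'),(325,365,180,210,'q'),(280,322,215,248,'r')] if n=="top" else []):
        Q=P[y0:y1,x0:x1]; m=(Q[...,2]>.045)&(Q[...,2]<.062)
        uv=np.argwhere(m)[:,::-1]+[x0,y0]
        W=onplane(F[n],uv,.054)[:,:2]
        print(nm,len(W),np.median(Q[m][:,2]),W.mean(0),cv2.minAreaRect((W*1000).astype(np.float32)))
E
```

```text
p 427 0.05532577069379507 [0.65443518 0.0797385 ] ((651.3013305664062, 76.40974426269531), (81.7606430053711, 57.509281158447266), 80.08887481689453)
q 513 0.055487520163671755 [ 0.54723993 -0.06485381] ((547.3416137695312, -64.63678741455078), (56.829185485839844, 83.97616577148438), 5.444984436035156)
r 505 0.055411524534254575 [0.43633832 0.06962113] ((436.61053466796875, 69.46002197265625), (56.25153350830078, 80.85685729980469), 4.857117652893066)
```

View pics/crop1.png

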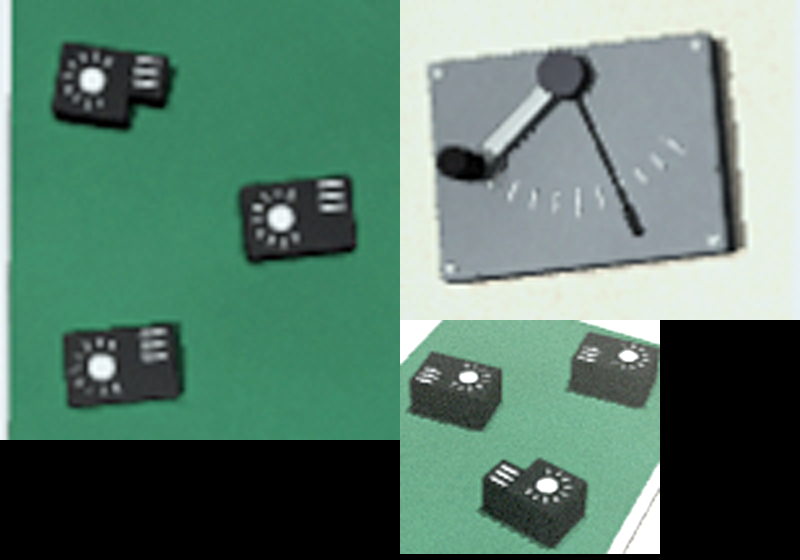

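The reject is the housing at (298,160): the crop clearly shows its corner missing on the lower right, and the other two are complete. Next I'll measure the reject, tray, box, lever and pointer, and check which tilted grasps the arm can reach.

```bash
python3 - <<'E'
import pickle
from h import *
from plant import robot
F=pickle.load(open("f0.pkl","rb"));f=F["top"];P=cloud(f);im=f["image"].astype(int)
# box & tray
def rect(m,z,x0,x1,y0,y1,n):
    uv=np.argwhere(m[y0:y1,x0:x1])[:,::-1]+[x0,y0]; W=onplane(f,uv,z)[:,:2]*1000
    r=cv2.minAreaRect(W.astype(np.float32)); print(n,len(W),np.round(W.mean(0)),r); return r
rect((P[...,2]>.042)&(P[...,2]<.06),.05,165,265,170,250,'box')
rect((abs(P[...,2]-.004)<.02)&(im.sum(2)<420),.015,380,468,172,262,'tray')
rect(P[...,2]>.05,.1,225,262,110,150,'tub'); rect(P[...,2]>.03,.07,385,412,118,150,'bottle')
g=im.sum(2)
m=(g[170:250,170:270]<130);n,l,s,c=cv2.connectedComponentsWithStats(m.astype(np.uint8))
for i in range(1,n):
    if s[i,4]>8:
        q=np.argwhere(l==i)[:,::-1]+[170,170]; print(i,s[i],'z',np.percentile([P[v,u,2] for u,v in q],[5,50,95]).round(3))
np.set_printoptions(linewidth=250); print(g[180:236,178:236:1][::2,::2])
# notched housing edges: fit using printed disc (white) too
for n,b in(("p",(280,318,148,172)),):
    x0,x1,y0,y1=b; print(g[y0-2:y1+6,x0:x1])
E
```

```text
box 3626 [503. 325.] ((506.2723388671875, 329.90435791015625), (170.96690368652344, 220.27146911621094), 5.678903579711914)
tray 4686 [ 477. -315.] ((478.156005859375, -315.86865234375), (236.6128387451172, 215.04901123046875), 4.224332332611084)
tub 792 [743. 237.] ((744.6483764648438, 235.82711791992188), (105.35832214355469, 90.59449005126953), 20.49490737915039)
bottle 357 [ 727. -231.] ((727.5662231445312, -230.57199096679688), (61.02925109863281, 72.80796813964844), 84.59344482421875)
1 [ 78  10   6  53 102] z [0.023 0.038 0.049]
2 [  9  14  40  31 187] z [0.049 0.069 0.123]
3 [49 35 12 24 36] z [0.051 0.057 0.064]
[[435 437 439 439 434 437 443 442 440 439 439 437 440 440 442 442 447 444 443 443 375 381 369 372 302 288 275 264 264]
 [437 439 437 437 438 440 440 444 444 445 412 381 393 381 383 293 237 224 265 261 282 288 290 290 292 292 291 291 288]
 [445 426 389 389 378 376 308 273 272 255 250 267 276 284 178 149 159 155 107 165 294 286 289 292 291 287 291 294 293]
 [293 264 261 271 282 277 276 277 275 276 272 279 279 215 152 157 158 164 164  38 251 290 287 293 293 290 290 289 
[... 2353 characters left out ...]
99 300 301 284  66 214 293 291]
 [438 254 280 282 282 282 282 286 285 289 287 291 291 297 297 295 299 295 298 300 299 297 295 294 303 139 129 294 294]
 [440 275 285 284 285 282 283 288 290 294 293 292 292 295 297 295 300 295 300 297 298 296 296 293 296 301 298 293 292]
 [440 310 285 288 284 286 291 286 292 292 295 294 297 297 295 297 298 299 298 301 302 299 295 292 296 292 295 297 294]
 [440 309 290 285 290 293 291 291 293 294 289 296 300 300 300 294 300 298 299 301 300 303 301 293 278 263 262 224 169]]
[[188 184 183 ... 185 186 184]
 [184 183 184 ... 185 184 183]
 [183 184 187 ... 183 186 186]
 ...
 [184 186 187 ... 187 182 185]
 [183 184 188 ... 184 183 183]
 [188 185 188 ... 183 186 184]]
```

```bash
python3 - <<'E'
from plant import robot
import numpy as np
from scipy.spatial.transform import Rotation as R
def ori(dz,jx):
    z=np.array(dz)/np.linalg.norm(dz);x=np.array(jx)-np.dot(jx,z)*z;x/=np.linalg.norm(x)
    return R.from_matrix(np.c_[x,np.cross(z,x),z]).as_euler('xyz')
def test(p,head,th,s):
    h=np.array([np.cos(head),np.sin(head),0]);n=np.array([-h[1],h[0],0])
    d=h*np.cos(th)-np.array([0,0,1])*np.sin(th)
    q=robot.inverse_kinematics(list(p),list(ori(d,s*n)));return q
for p,heads,nm in(((.65,.08,.038),(80,260),"pick"),((.48,-.28,.05),range(-180,180,30),"tray")):
  for hd in heads:
    for th in (10,20,30,40,45,55):
      for s in(1,-1):
        q=test(p,np.radians(hd),np.radians(th),s)
        if q is not None: print(nm,hd,th,s,np.round(q,2))
E
```

```text
pick 80 10 1 [ 0.7   1.14 -0.62  1.74 -1.03  1.01 -2.12]
pick 80 10 -1 [ 0.82  1.23 -0.82  1.73 -0.82  0.87  0.87]
pick 80 20 1 [ 0.67  1.04 -0.61  1.77 -0.96  0.89 -2.23]
pick 80 20 -1 [ 0.79  1.12 -0.79  1.76 -0.77  0.78  0.77]
pick 80 30 1 [ 0.51  0.9  -0.43  1.8  -1.02  0.88 -2.25]
pick 80 30 -1 [ 0.72  1.01 -0.75  1.79 -0.7   0.71  0.65]
pick 80 40 1 [ 0.33  0.8  -0.24  1.82 -1.03  0.85 -2.32]
pick 80 40 -1 [ 0.66  0.92 -0.72  1.8  -0.56  0.64  0.47]
pick 80 45 1 [ 0.25  0.76 -0.15  1.83 -1.01  0.83 -2.37]
pick 80 45 -1 [ 0.62  0.88 -0.69  1.8  -0.48  0.61  0.36]
pick 80 55 1 [ 0.15  0.7  -0.1   1.82 -0.86  0.75 -2.56]
pick 80 55 -1 [ 0.52  0.8  -0.64  1.8  -0.29  0.59  0.12]
pick 260 10 1 [-0.4   1.17 -0.24  1.33  1.02  1.95 -1.16]
pick 260 10 -1 [-0.4   1.17 -0.24  1.33  1.02  1.95  1.98]
pick 260 20 1 [-0.34  1.1  -0.31  1.37  0.99  1.84 -1.17]
pick 260 20 -1 [-0.28  1.12 -0.43  1.37  1.06  1.91  1.93]
pick 260 30 1 [-0.27  1.03 -0.39  1.42  0.97  1.73 -1.18]
pick 260 30 -1 [-0.05  1.16 -0.81  1.4   1.22  1.99  1.85]
pick 260 40 1 [-0.18  0.98 -0.48  1.47  0.96  1.62 -1.18]
p
[... 6823 characters left out ...]
ray 120 45 1 [ 0.55  0.87  0.1   1.52 -0.36  1.51 -1.81]
tray 120 45 -1 [ 0.95  0.94 -0.56  1.49  0.03  1.48  0.95]
tray 120 55 1 [ 0.53  0.78  0.08  1.62 -0.31  1.33 -1.84]
tray 120 55 -1 [ 0.94  0.85 -0.55  1.59  0.08  1.31  0.93]
tray 150 30 1 [ 0.44  1.03  0.07  1.31 -0.08  1.85 -1.57]
tray 150 30 -1 [ 0.8   1.12 -0.61  1.28  0.26  1.91  1.17]
tray 150 40 1 [ 0.44  0.94  0.05  1.41 -0.06  1.67 -1.58]
tray 150 40 -1 [ 0.81  1.03 -0.61  1.38  0.29  1.74  1.19]
tray 150 45 1 [ 0.45  0.89  0.04  1.46 -0.06  1.58 -1.59]
tray 150 45 -1 [ 0.82  0.98 -0.6   1.43  0.3   1.65  1.19]
tray 150 55 1 [ 0.46  0.8   0.02  1.57 -0.04  1.39 -1.6 ]
tray 150 55 -1 [ 0.84  0.89 -0.6   1.54  0.32  1.46  1.19]
```

```bash
cat >> h.py <<'E'
from scipy.spatial.transform import Rotation as Rot
NZ=np.array([0,0,1.])
def pose(g,head,th,s):
    """grasp point g, heading & depression in deg, jaw sign -> TCP pos, rpy, tool dir"""
    a,t=np.radians([head,th]);h=np.array([np.cos(a),np.sin(a),0]);x=s*np.array([-h[1],h[0],0])
    d=h*np.cos(t)-NZ*np.sin(t)
    return np.array(g)+.008*d,Rot.from_matrix(np.c_[x,np.cross(d,x),d]).as_euler('xyz'),d
E
python3 - <<'E'
from h import *; from plant import robot
hd=80.1;a=np.radians(hd);g=np.array([.6513+.002*np.cos(a),.0764+.002*np.sin(a),.038])
p,o,d=pose(g,hd,40,-1)
robot.goto(list(p-.11*d+[0,0,.10]),list(o)); print(robot.sense()["joint_pos"].round(2))
robot.move_straight(list(p-.09*d),vel=.15)
c=robot.move_straight(list(p),vel=.08,contact_N=6); s=robot.sense();print(c,p,s["tcp_pos"],s["wrist_force"],s["t"])
if not c:
    robot.grip(0.0,50); s=robot.sense();print(s["opening"],s["wrist_force"])
    for n in("top","scene"):
        f=robot.grab_frame(n); cv2.imwrite(f"pics/{n}1.png",f["image"][:,:,::-1])
a=cv2.imread("pics/scene1.png")[130:330,200:460];cv2.imwrite("pics/c2.png",cv2.resize(a,None,fx=2.5,fy=2.5))
E
```

```text
[ 0.84  0.71 -0.81  1.72 -0.48  0.94  0.29]
False [0.6526975  0.08440732 0.0328577 ] [0.65306555 0.08375265 0.03303638] [-0.15651988  0.70935649  0.30247153] 4.9333
0.6497892839248981 [-0.86130099 -0.23119089  4.68937991]
```

View pics/c2.png

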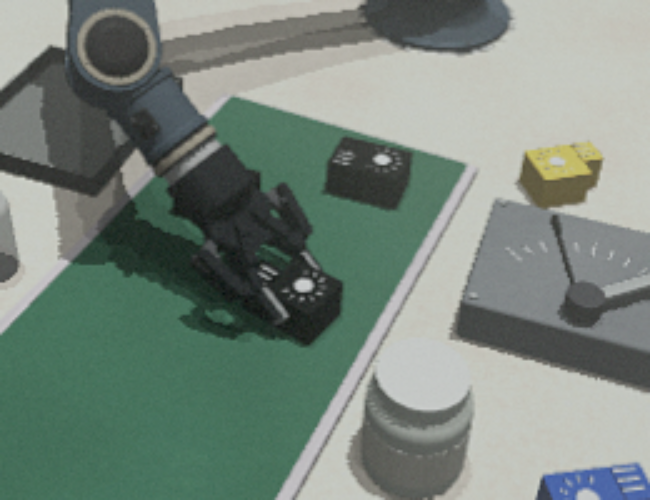

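The jaws hold the reject in the crop near (305,290), and the opening of 0.65 matches a 55 mm width. Next I'll lift it, roll it over above the tray and lower it.

```bash
python3 - <<'E'
from h import *; from plant import robot
t=robot.sense()["tcp_pos"]
robot.move_straight(list(t+[0,0,.20]),vel=.2)
g=np.array([.476,-.288,.055])
p,o,d=pose(g,94,10,1)
robot.goto(list(p+[0,0,.18]),list(o)); s=robot.sense();print(s["joint_pos"].round(2),s["tcp_pos"],s["opening"])
robot.move_straight(list(p+[0,0,.05]),vel=.15)
c=robot.move_straight(list(p-[0,0,.003]),vel=.04,contact_N=4); s=robot.sense();print(c,p,s["tcp_pos"],s["wrist_force"],s["t"])
for n in("top","scene"):
    f=robot.grab_frame(n); cv2.imwrite(f"pics/{n}2.png",f["image"][:,:,::-1])
a=cv2.imread("pics/scene2.png")[90:270,150:400];b=cv2.imread("pics/top2.png")[150:290,370:490]
o=np.zeros((540,800,3),np.uint8);a=cv2.resize(a,None,fx=2,fy=2);b=cv2.resize(b,None,fx=2.4,fy=2.4)
o[:360,:500]=a;o[:336,500:788]=b;cv2.imwrite("pics/c3.png",o[:360])
E
```

```text
[ 0.94  0.86 -0.24  1.47 -0.7   1.93 -2.23] [ 0.47585818 -0.279471    0.23364031] 0.6527756858109358
False [ 0.47545043 -0.28014073  0.05361081] [ 0.47556404 -0.28020167  0.05090586] [ 0.81193742 -0.12353614 -0.89107984] 11.1583
```

View pics/c3.png

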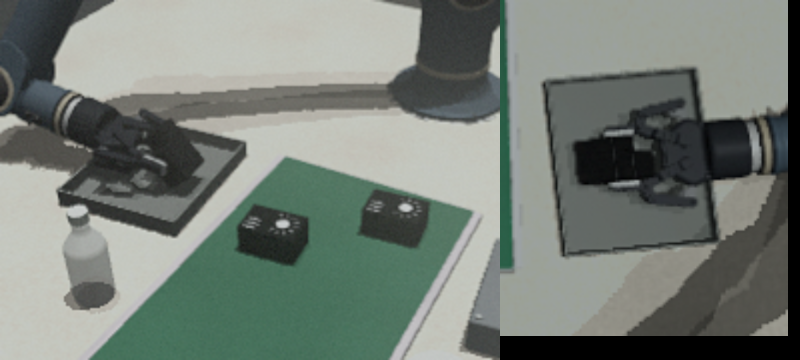

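The reject is inverted, with its lower front edge just above the tray floor and well inside the walls. I'll release it and back away slowly so that it tips onto its printed face.

```bash
python3 - <<'E'
from h import *; from plant import robot
t=robot.sense()["tcp_pos"]
p,o,d=pose([0,0,0],94,10,1)
print(robot.move_straight(list(t-[0,0,.003]),vel=.03,contact_N=3))
robot.grip(.78); robot.sleep(.2)
t=robot.sense()["tcp_pos"]; print(t,robot.sense()["wrist_force"])
robot.move_straight(list(t-.05*d+[0,0,.004]),vel=.05)
robot.move_straight(list(t-.14*d+[0,0,.06]),vel=.12)
t=robot.sense()["tcp_pos"];robot.move_straight(list(t+[0,0,.12]),vel=.2)
print(robot.sense()["t"],robot.sense()["tcp_pos"])
f=robot.grab_frame("top");P=cloud(f)
Q=P[172:262,380:468]; m=(Q[...,2]>.035)&(Q[...,2]<.065)
uv=np.argwhere(m)[:,::-1]+[380,172]; print(len(uv))
if len(uv)>50:
    W=P[uv[:,1],uv[:,0]]; A=np.c_[W[:,:2],np.ones(len(W))]; print(np.linalg.lstsq(A,W[:,2],rcond=None)[0],np.percentile(W[:,2],[2,50,98]),cv2.minAreaRect((W[:,:2]*1000).astype(np.float32)))
a=f["image"][150:290,370:490,::-1].copy();f=robot.grab_frame("scene");b=f["image"][130:230,160:300,::-1]
o=np.zeros((420,800,3),np.uint8);a=cv2.resize(a,None,fx=3,fy=3);b=cv2.resize(b,None,fx=3,fy=3)
o[:420,:360]=a;o[:300,370:790]=b;cv2.imwrite("pics/c4.png",np.clip(o*1.6,0,255).astype(np.uint8))
E
```

```text
False
[ 0.47549974 -0.28027901  0.04795132] [ 0.1059827  -1.11017968 -0.14784967]Traceback (most recent call last):
  File "<stdin>", line 9, in <module>
plant.IKError: the arm cannot follow that straight line within its joint ranges
```

```bash
cat > look.py <<'E'
from h import *; from plant import robot
f=robot.grab_frame("top");P=cloud(f)
Q=P[172:262,380:468]; m=(Q[...,2]>.03)&(Q[...,2]<.075)
uv=np.argwhere(m)[:,::-1]+[380,172]; uv=uv[uv[:,0]<450]; print(len(uv))
if len(uv)>50:
    W=P[uv[:,1],uv[:,0]]; A=np.c_[W[:,:2],np.ones(len(W))]; print(np.linalg.lstsq(A,W[:,2],rcond=None)[0],np.percentile(W[:,2],[2,50,98]),cv2.minAreaRect((W[:,:2]*1000).astype(np.float32)))
a=f["image"][150:290,370:490,::-1].copy();f=robot.grab_frame("scene");b=f["image"][130:230,160:300,::-1]
o=np.zeros((420,800,3),np.uint8);a=cv2.resize(a,None,fx=3,fy=3);b=cv2.resize(b,None,fx=3,fy=3)
o[:420,:360]=a;o[:300,370:790]=b;cv2.imwrite("pics/c4.png",np.clip(o*1.6,0,255).astype(np.uint8))
print(robot.sense()["t"],robot.sense()["tcp_pos"])
E
python3 look.py
```

```text
574
[-0.01039814 -0.07500458  0.02830207] [0.03037854 0.04871762 0.05387675] ((476.82501220703125, -308.30517578125), (230.36734008789062, 190.8092498779297), 3.690358877182007)
14.35 [ 0.48521552 -0.41725504  0.13208286]
```

View pics/c4.png

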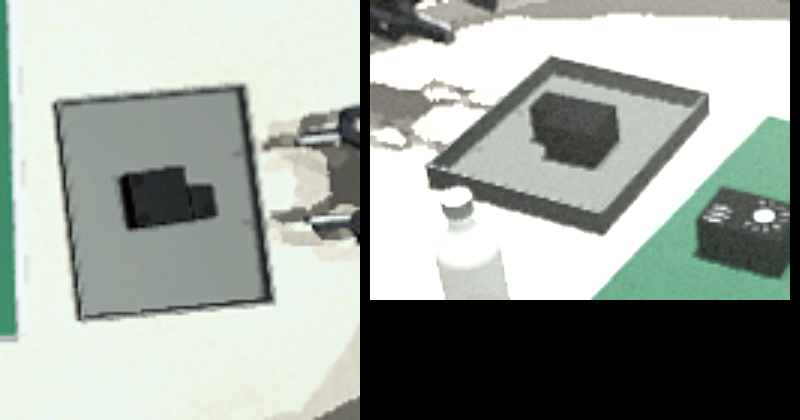

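It lies flat in the tray: its top is at 48.7 mm, against 48 mm expected, and the notch is mirrored, so the printed face is down. Now I'll measure the lever and pointer.

```bash
python3 - <<'E'
import pickle
from h import *
from plant import robot
F=pickle.load(open("f0.pkl","rb"))
a=np.radians(5.68);R2=np.array([[np.cos(a),-np.sin(a)],[np.sin(a),np.cos(a)]])
C=np.array([.5063,.3299]);H=C+R2@[.06,0];print("hinge",H)
for n in F:
    f=F[n];im=f["image"].astype(int);g=im.sum(2);P=cloud(f)
    # dark pixels around pointer: world plane .058
    v,u=np.mgrid[:400,:640];W=onplane(f,np.c_[u.ravel(),v.ravel()],.058)[:,:2]
    L=(W-H)@R2;r=np.hypot(*L.T);th=np.arctan2(-L[:,1],-L[:,0])  # 0 along -x, anticlockwise +
    gg=g.ravel()
    for lo,hi in((.03,.06),(.06,.09),(.09,.12),(.12,.146)):
        m=(r>lo)&(r<hi)&(th>.1)&(th<.95);w=np.clip(220-gg,0,None)*m
        print(n,"pointer",lo,hi,(w*th).sum()/max(w.sum(),1),(w>0).sum())
    K=onplane(f,np.c_[u.ravel(),v.ravel()],.12)[:,:2]
    m=(abs(P[...,2].ravel()-.12)<.008)&(np.hypot(*(K-H).T)<.14)&(np.hypot(*(K-H).T)>.05)
    k=K[m].mean(0);l=(k-H)@R2;print(n,"knob",m.sum(),k,np.hypot(*l),np.arctan2(-l[1],-l[0]))
    S=g[170:250,170:270] if n=="top" else g[200:290,380:490]
    print("hinge px",proj(f,[[*H,.08],[*H,.075]]).round(1))
    for th0 in(.4,.45,.5):
        q=H+R2@[-.146*np.cos(th0),-.146*np.sin(th0)];print(th0,proj(f,[[*q,.059]]).round(1))
E
python3 - <<'E'
import pickle,cv2,numpy as np
F=pickle.load(open("f0.pkl","rb"))
a=F["top"]["image"][175:240,175:240,::-1];b=F["scene"]["image"][205:275,410:490,::-1]
o=np.zeros((400,800,3),np.uint8);o[:390,:390]=cv2.resize(a,(390,390),interpolation=0);o[:350,395:795]=cv2.resize(b,(400,350),interpolation=0)
cv2.imwrite("pics/c5.png",np.clip(o*1.4,0,255).astype(np.uint8))
E
```

```text
hinge [0.56600541 0.33583834]
scene pointer 0.03 0.06 0.3320972907571793 12
scene pointer 0.06 0.09 0.3373871518521712 11
scene pointer 0.09 0.12 0.3340459017901864 17
scene pointer 0.12 0.146 0.32529352979071446 9
scene knob 77 [0.49967965 0.40250616] 0.09404096802435477 -0.8871048667177394
hinge px [[432.8 246.2]
 [432.4 247.7]]
0.4 [[416.1 212.4]]
0.45 [[413.3 212.5]]
0.5 [[410.6 212.7]]
top pointer 0.03 0.06 0.3101362677090129 16
top pointer 0.06 0.09 0.3236630044467722 17
top pointer 0.09 0.12 0.3317534818065212 21
top pointer 0.12 0.146 0.62020634011871 31
top knob 59 [0.49607032 0.40193994] 0.09623065341671293 -0.8563604363740286
hinge px [[210.  187.5]
 [210.5 187.7]]
0.4 [[234.  230.6]]
0.45 [[236.1 229.4]]
0.5 [[238.2 228. ]]
```

View pics/c5.png

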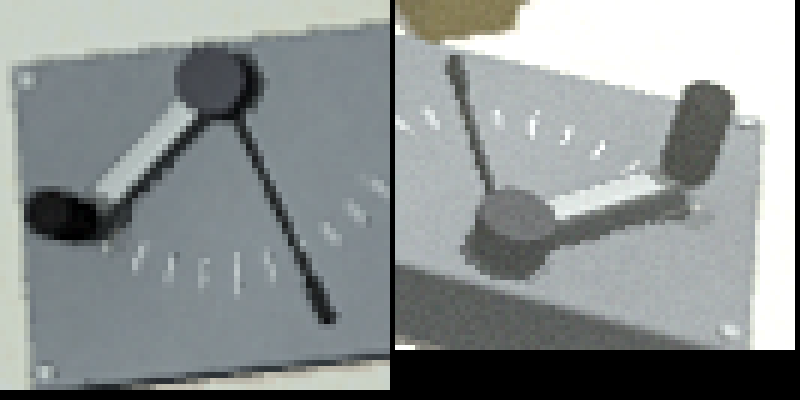

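The lever reads about -0.87 rad in both views and the pointer about +0.335 rad. The pointer block is at crop (325,315) and the knob at (62,215). I'll pinch the knob lightly and swing it along the arc.

```bash
cat > lev.py <<'E'
from h import *; from plant import robot
B=np.radians(5.68);H=np.array([.5660,.3358])
def kp(phi,z,r=.095):
    w=np.pi+B+phi; return [H[0]+r*np.cos(w),H[1]+r*np.sin(w),z]
def ko(phi,flip): 
    y=np.pi/2+B+phi+flip*np.pi; return [np.pi,0,(y+np.pi)%(2*np.pi)-np.pi]
E
python3 - <<'E'
from lev import *
robot.goto([.5,-.25,.36],[np.pi,0,-1.2]); print(robot.sense()["joint_pos"].round(2))
for fl in(0,1):
    for ph in(-.87,-.3,.335):
        for z in(.092,.2): 
            q=robot.inverse_kinematics(kp(ph,z),ko(ph,fl));print(fl,ph,z,None if q is None else np.round(q,2))
E
```

```text
[ 1.25  0.41 -1.17  1.6   0.38  1.39 -1.16]
0 -0.87 0.092 [-0.09  0.81 -1.01  1.71  0.77  1.07 -0.56]
0 -0.87 0.2 [-0.02  0.72 -1.14  1.63  0.68  1.25 -0.5 ]
0 -0.3 0.092 [ 0.04  0.81 -1.13  1.83  0.84  1.07 -0.04]
0 -0.3 0.2 [ 0.12  0.72 -1.27  1.74  0.72  1.24  0.03]
0 0.335 0.092 [ 0.18  0.81 -1.18  1.9   0.87  1.07  0.64]
0 0.335 0.2 [ 0.2   0.61 -1.17  1.81  0.61  1.15  0.83]
1 -0.87 0.092 [-1.24  0.67  0.72  1.79 -0.55  0.9  -2.61]
1 -0.87 0.2 [-1.37  0.6   0.93  1.71 -0.53  1.11 -2.62]
1 -0.3 0.092 [-0.54  0.52 -0.24  1.86  0.17  0.78 -2.63]
1 -0.3 0.2 [-0.53  0.39 -0.24  1.78  0.11  0.99 -2.58]
1 0.335 0.092 [ 0.09  0.7  -1.    1.9   0.72  0.96 -2.39]
1 0.335 0.2 [ 0.26  0.7  -1.31  1.8   0.72  1.23 -2.4 ]
```

```bash
python3 - <<'E'
from lev import *
robot.goto(kp(-.87,.22),ko(-.87,0)); print(robot.sense()["joint_pos"].round(2),robot.sense()["t"])
robot.move_straight(kp(-.87,.15),vel=.15)
c=robot.move_straight(kp(-.87,.092),vel=.06,contact_N=5); s=robot.sense();print(c,s["tcp_pos"],s["wrist_force"])
if not c:
    robot.grip(0,25); s=robot.sense();print("op",s["opening"],s["wrist_force"])
    for ph in np.linspace(-.87,.335,9)[1:]:
        robot.move_straight(kp(ph,.092),vel=.09,attitude=ko(ph,0)); s=robot.sense();print(round(ph,2),s["wrist_force"].round(1),s["opening"].round(3))
    robot.sleep(.3);s=robot.sense();print(s["t"],s["tcp_pos"],kp(.335,.092),s["wrist_force"])
E
```

```text
[-0.    0.73 -1.19  1.6   0.7   1.3  -0.51] 17.9
False [0.49799843 0.40231421 0.09245665] [-0.43035412  0.00794191 -0.64617096]
op 0.27651719966701604 [-0.19400316 -0.52907846  1.61319493]Traceback (most recent call last):
  File "<stdin>", line 8, in <module>
AttributeError: 'float' object has no attribute 'round'
```

```bash
python3 - <<'E'
from lev import *
for ph in np.linspace(-.87,.335,9)[2:]:
    robot.move_straight(kp(ph,.092),vel=.09,attitude=ko(ph,0)); s=robot.sense();print(round(ph,2),s["wrist_force"].round(1),round(s["opening"],3))
robot.sleep(.3);s=robot.sense();print(s["t"],s["tcp_pos"],kp(.335,.092),s["wrist_force"])
robot.grip(.6); print(robot.sense()["wrist_force"])
robot.move_straight(kp(.335,.2),vel=.15)
robot.goto([.5,0.0,.36],[np.pi,0,1.2])
import pickle
F={n:robot.grab_frame(n) for n in("top","scene")};pickle.dump(F,open("f1.pkl","wb"))
print(robot.sense()["t"])
a=F["top"]["image"][175:240,175:240,::-1];b=F["scene"]["image"][200:270,395:475,::-1]
o=np.zeros((400,800,3),np.uint8);o[:390,:390]=cv2.resize(a,(390,390),interpolation=0);o[:350,395:795]=cv2.resize(b,(400,350),interpolation=0)
cv2.imwrite("pics/c6.png",np.clip(o*1.4,0,255).astype(np.uint8))
E
```

```text
-0.57 [ 1.6 -0.5  3.7] 0.27
-0.42 [ 2.3 -0.4  2.8] 0.275
-0.27 [ 5.8 -0.9  1.2] 0.274
-0.12 [6.2 1.5 2. ] 0.27
0.03 [6.5 1.3 1.1] 0.273
0.18 [ 7.5  2.4 -0.2] 0.278
0.34 [ 8.5  3.6 -0.8] 0.275
22.8583 [0.48235351 0.2975821  0.0923484 ] [np.float64(0.4798127368895701), np.float64(0.2958405746095675), 0.092] [ 8.58206931  2.8824974  -0.84273837]
[-0.61672147 -0.16614038 -0.76550166]
25.4833
```

View pics/c6.png

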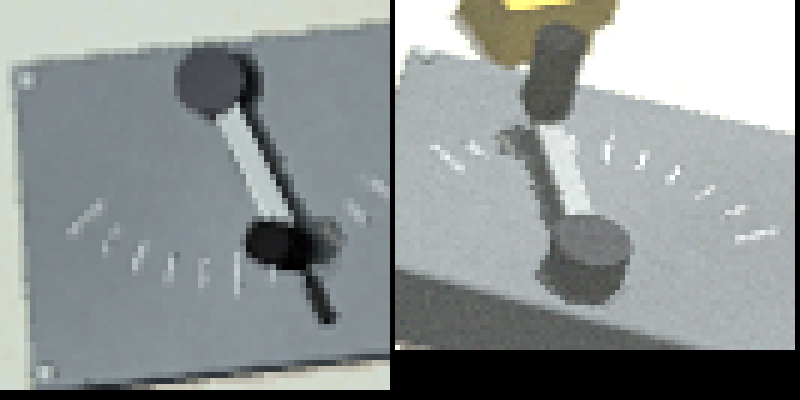

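In the top crop the lever now lies roughly along the pointer, whose tip block is visible at (320,305). The 8 N radial force suggests my hinge estimate is a few mm off. I'll compare the two directions by fitting lines in each view.

```bash
cat > ang.py <<'E'
import pickle,sys
from h import *
H=np.array([.566,.3358])
def line(f,u0,u1,v0,v1,w,z):
    """row-wise weighted centroids -> world line direction (angle of outward = away from hinge), offset from H"""
    pts=[];u=np.arange(u0,u1)
    for v in range(v0,v1):
        k=w[v,u0:u1].astype(float)
        if k.sum()>40: pts.append([(k*u).sum()/k.sum(),v])
    W=onplane(f,pts,z)[:,:2]
    for _ in range(2):
        c=W.mean(0);d=np.linalg.svd(W-c)[2][0];d=d if d@(c-H)>0 else -d
        r=(W-c)@[-d[1],d[0]]; W=W[abs(r)<.0025]
    n=np.array([-d[1],d[0]]);a=np.arctan2(-d[1],-d[0])-np.radians(5.68)
    return round(a,4),"n",len(W),"rms",round(r.std()*1e3,2),"offset of line from H mm",round((c-H)@n*1e3,2),"far r",round(max((W-H)@d),3)
def grey(f): return f["image"].astype(int).sum(2)
F0=pickle.load(open("f0.pkl","rb"));F1=pickle.load(open(sys.argv[1],"rb"))
D=lambda g:np.clip(240-g,0,None); Br=lambda g:np.clip(g-345,0,None)
f=F0["top"];print("top pointer",line(f,213,232,196,226,D(grey(f)),.057))
f=F0["scene"];print("scene pointer",line(f,416,432,217,242,D(grey(f)),.057))
f=F1["top"];print("top lever",line(f,208,224,194,210,Br(grey(f)),.072))
f=F1["scene"];print("scene lever",line(f,420,436,226,241,Br(grey(f)),.072))
for n,b in(("top",(208,228,190,214)),("scene",(418,438,222,244))):
    g=grey(F1[n]);print(n);[print(v,*g[v,b[0]:b[1]]) for v in range(b[2],b[3],2)]
g=grey(F1["top"]);print("tip");[print(v,*g[v,218:236]) for v in range(214,232)]
g=grey(F0["top"]);print("tip0");[print(v,*g[v,218:236]) for v in range(214,232)]
E
python3 ang.py f1.pkl
```

```text
top pointer (np.float64(0.3454), 'n', 30, 'rms', np.float64(0.33), 'offset of line from H mm', np.float64(-1.66), 'far r', np.float64(0.122))
scene pointer (np.float64(0.3311), 'n', 25, 'rms', np.float64(0.45), 'offset of line from H mm', np.float64(-0.26), 'far r', np.float64(0.13))
top lever (np.float64(0.3416), 'n', 16, 'rms', np.float64(0.38), 'offset of line from H mm', np.float64(-1.58), 'far r', np.float64(0.07))
scene lever (np.float64(0.2034), 'n', 15, 'rms', np.float64(0.59), 'offset of line from H mm', np.float64(3.31), 'far r', np.float64(0.079))
top
190 171 173 175 174 174 174 176 49 39 70 168 310 303 303 302 301 303 303 306 307
192 170 174 177 177 168 161 340 41 86 165 301 305 303 303 307 307 307 308 307 309
194 253 185 104 358 362 430 431 314 77 147 255 308 304 303 308 305 306 306 307 308
196 297 296 296 307 424 416 419 429 349 78 164 256 312 308 307 305 307 308 310 309
198 293 297 295 295 308 424 415 417 424 328 75 152 259 311 308 308 308 314 308 306
200 296 297 298 301 298 266 435 417 419 421 302 97 154 264 317 316 312 310 308 310
202 301 302 303 302 302 296 273 436 
[... 3338 characters left out ...]
312 298 296 297 293 294 293
223 299 299 299 299 298 297 297 266 148 73 96 250 303 299 296 297 295 295
224 301 299 299 302 297 298 302 287 146 71 69 174 307 297 297 293 298 293
225 301 301 298 299 298 297 303 298 252 91 68 133 295 302 296 292 295 293
226 301 299 299 302 300 299 301 302 284 125 66 84 214 308 293 290 291 289
227 298 297 292 298 294 298 295 299 297 246 72 63 106 242 296 291 291 291
228 299 297 297 297 295 294 294 295 303 282 139 35 129 278 294 292 294 292
229 298 297 297 299 297 293 296 296 300 296 272 260 267 298 294 290 292 293
230 298 299 296 300 296 293 293 296 296 297 301 303 298 295 293 292 292 295
231 303 299 299 300 297 295 292 292 293 295 296 298 295 294 296 293 290 298
```

```bash
sed -i 's/421*//;/^for n,b/,$d' ang.py; sed -i 's/"scene lever",line(f,.*/"scene lever",line(f,421,435,227,241,np.clip(grey(f)-425,0,None),.072))/' ang.py; sed -n 18,24p ang.py; python3 ang.py f1.pkl
python3 - <<'E'
import pickle
from h import *
f=pickle.load(open("f1.pkl","rb"))
H=np.array([.566,.3358]);R2=Rot.from_euler('z',5.68,degrees=True).as_matrix()[:2,:2]
# tip block centroid, both views of f0, knob via sensed TCP
L=R2.T@(np.array([.48235,.29758])-H);print("knob by TCP",np.hypot(*L),np.arctan2(-L[1],-L[0]))
for Hx in([.568,.338],[.5682,.3365]):
    L=R2.T@(np.array([.48235,.29758])-Hx);print(Hx,np.hypot(*L),np.arctan2(-L[1],-L[0]))
E
```

```text
D=lambda g:np.clip(240-g,0,None); Br=lambda g:np.clip(g-345,0,None)
f=F0["top"];print("top pointer",line(f,213,232,196,226,D(grey(f)),.057))
f=F0["scene"];print("scene pointer",line(f,416,432,217,2,D(grey(f)),.057))
f=F1["top"];print("top lever",line(f,208,224,194,210,Br(grey(f)),.072))
f=F1["scene"];print("scene lever",line(f,421,435,227,241,np.clip(grey(f)-425,0,None),.072))
top pointer (np.float64(0.3454), 'n', 30, 'rms', np.float64(0.33), 'offset of line from H mm', np.float64(-1.66), 'far r', np.float64(0.122))
knob by TCP 0.091967879718954 0.3294455450369965
[0.568, 0.338] 0.09470849433920905 0.3417981298856097
[0.5682, 0.3365] 0.09426021907464467 0.32650065005406514Traceback (most recent call last):
  File "ang.py", line 20, in <module>
    f=F0["scene"];print("scene pointer",line(f,416,432,217,2,D(grey(f)),.057))
                                        ~~~~^^^^^^^^^^^^^^^^^^^^^^^^^^^^^^^^^
  File "ang.py", line 10, in line
    W=onplane(f,pts,z)[:,:2]
      ~~~~~~~^^^^^^^^^
  File "h.py", line 7, in onplane
    c,d=ray(f,uv); return c+d*((z-c[2])/d[:,2])[:,None]
        ~~~^^^^^^
  File "h.py", line 4, in ray
    p=cv2.undistortPoints(np.array(uv,float).reshape(-1,1,2),K,np.array(f["dist_coeffs"])).reshape(-1,2)
      ~~~~~~~~~~~~~~~~~~~^^^^^^^^^^^^^^^^^^^^^^^^^^^^^^^^^^^^^^^^^^^^^^^^^^^^^^^^^^^^^^^^^
cv2.error: OpenCV(4.12.0) /io/opencv/modules/calib3d/src/undistort.dispatch.cpp:347: error: (-215:Assertion failed) CV_IS_MAT(_src) && CV_IS_MAT(_dst) && (_src->rows == 1 || _src->cols == 1) && (_dst->rows == 1 || _dst->cols == 1) && _src->cols + _src->rows - 1 == _dst->rows + _dst->cols - 1 && (CV_MAT_TYPE(_src->type) == CV_32FC2 || CV_MAT_TYPE(_src->type) == CV_64FC2) && (CV_MAT_TYPE(_dst->type) == CV_32FC2 || CV_MAT_TYPE(_dst->type) == CV_64FC2) in function 'cvUndistortPointsInternal'
```

```bash
sed -i 's/217,2,D/217,242,D/' ang.py; python3 ang.py f1.pkl
python3 - <<'E'
import pickle
from h import *
F0=pickle.load(open("f0.pkl","rb"));F1=pickle.load(open("f1.pkl","rb"))
for n in F0:  # did the others stay put?
    d=abs(F0[n]["image"].astype(int)-F1[n]["image"]).sum(2)
    for nm,X in dict(b=[.547,-.065,.05],c=[.437,.07,.05],bottle=[.727,-.23,.07],tub=[.744,.236,.08]).items():
        u,v=proj(F0[n],[X])[0].astype(int);print(n,nm,(d[v-14:v+15,u-14:u+15]>120).sum())
E
```

```text
top pointer (np.float64(0.3454), 'n', 30, 'rms', np.float64(0.33), 'offset of line from H mm', np.float64(-1.66), 'far r', np.float64(0.122))
scene pointer (np.float64(0.3311), 'n', 25, 'rms', np.float64(0.45), 'offset of line from H mm', np.float64(-0.26), 'far r', np.float64(0.13))
top lever (np.float64(0.3416), 'n', 16, 'rms', np.float64(0.38), 'offset of line from H mm', np.float64(-1.58), 'far r', np.float64(0.07))
scene lever (np.float64(0.3249), 'n', 14, 'rms', np.float64(0.62), 'offset of line from H mm', np.float64(-2.49), 'far r', np.float64(0.075))
scene b 44
scene c 0
scene bottle 0
scene tub 0
top b 147
top c 0
top bottle 0
top tub 0
```

In both views the lever is within 0.006 rad of the pointer, and the pointer hasn't moved. The change near housing_b is probably the arm in view, so I'll move clear and recheck before handing in.

```bash
python3 - <<'E'
from h import *; from plant import robot; import pickle
F0=pickle.load(open("f0.pkl","rb"))
robot.goto([.30,-.58,.33],[np.pi,0,-1.2])
F={n:robot.grab_frame(n) for n in("top","scene")};pickle.dump(F,open("f2.pkl","wb"))
for n in F0:
    d=abs(F0[n]["image"].astype(int)-F[n]["image"]).sum(2)
    for nm,X in dict(b=[.547,-.065,.05],c=[.437,.07,.05],bottle=[.727,-.23,.07],tub=[.744,.236,.08],tip=[.44,.279,.059]).items():
        u,v=proj(F0[n],[X])[0].astype(int);print(n,nm,(d[v-14:v+15,u-14:u+15]>120).sum())
print(robot.sense()["t"],robot.sense()["tcp_pos"])
a=F["top"]["image"][120:270,160:480,::-1];cv2.imwrite("pics/c7.png",np.clip(cv2.resize(a,None,fx=2.5,fy=2.5)*1.4,0,255).astype(np.uint8))
E
python3 ang.py f2.pkl
```

```text
scene b 0
scene c 0
scene bottle 0
scene tub 0
scene tip 128
top b 0
top c 0
top bottle 0
top tub 0
top tip 57
27.7833 [ 0.30114149 -0.57910575  0.33036922]
top pointer (np.float64(0.3454), 'n', 30, 'rms', np.float64(0.33), 'offset of line from H mm', np.float64(-1.66), 'far r', np.float64(0.122))
scene pointer (np.float64(0.3311), 'n', 25, 'rms', np.float64(0.45), 'offset of line from H mm', np.float64(-0.26), 'far r', np.float64(0.13))
top lever (np.float64(0.3318), 'n', 16, 'rms', np.float64(0.56), 'offset of line from H mm', np.float64(-1.07), 'far r', np.float64(0.07))
scene lever (np.float64(0.3254), 'n', 14, 'rms', np.float64(0.62), 'offset of line from H mm', np.float64(-2.52), 'far r', np.float64(0.075))
```

View pics/c7.png

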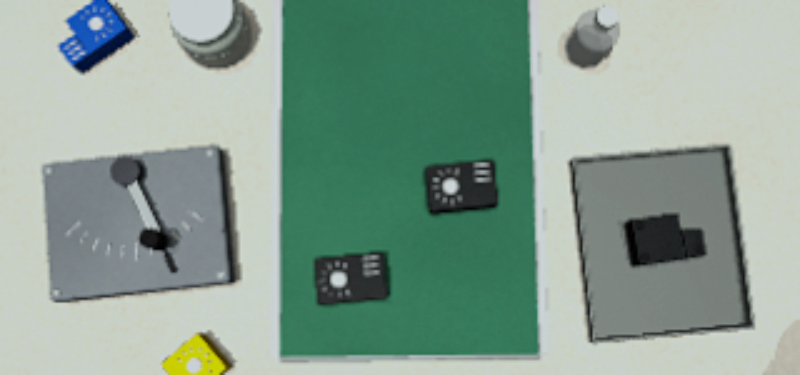

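```bash
python3 -c "
from plant import robot
robot.close_job();print(robot.sense()['t'])"
```

```text
the job is handed in; nothing more can be done
the job is handed in; nothing more can be done
```

The job is handed in, with the arm clear of everything and about 28 s of the 72 s on the clock at my last reading.

- **Reject:** I picked up the notched housing, rolled it over and released it in the tray. It lies flat and well inside the walls. Its top measured 48.7 mm (48 mm expected) and the notch is mirrored, so the printed face is down.
- **Lever:** I pinched the knob, swung it to the pointer and let go. The top view had the lever within 0.004 rad of the pointer straight after release and 0.014 rad in the last look. The scene view gave 0.006 rad both times. I put the 0.01 rad shift in the top view down to image noise.
- **Left alone:** Both good housings, the bottle and the tub look unchanged in before-and-after images from both cameras. The pointer's end block sits at the same pixels before and after the swing. I didn't compare the blue and yellow look-alikes numerically, but the arm never touched them.

**Checks that disagreed:**
- An image-difference check briefly flagged the upper good housing, because the arm was in view. It was clean once the arm moved away.
- The last image-difference check also flagged the area around the pointer tip, where the lever now stands.
- My hinge estimate was 2–3 mm off, which put up to about 9 N on the wrist while swinging the lever.
- One straight retreat move was refused by the arm's joint range, with no effect on the scene.

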